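# Tip the tube block onto the bench plate, wells up

## Task

The wider of the two standing aluminium tube blocks has to lie on its back on the dark bench plate, wells up, ready for tubes: slide it square up to the plate's raised edge and push its top so that it tips over the edge and comes to lie flat on the plate, square along that near edge and no farther in. Push it, do not pick it up, and leave the narrower block and the little brown jar where they stand.

Things in the scene. Friction and masses are not known exactly. Their poses are not given: they have to be found in the camera images.
- plate: Dark steel plate fixed to the bench, 160 (x) by 360 (y) by 10 mm thick. Origin: centre of its underside, at bench height; z up. Its long edge nearest the robot, at x = -80 mm in its frame, is the 10 mm step against which the block is tipped; its +x points from that edge across the plate, away from the robot. A clear dish and a grey box, under 45 mm high, stand on its far half (x over 10 mm).
- wide_block: Wider block, 0.7 to 0.95 kg. Origin: its centre. It stands on the bench 20 to 55 mm before the plate's near edge, 50 thick (its x), 95 wide (its y, within 6 degrees of the edge), 75 mm tall (z). Twelve 11 mm wells in its -x face, towards the robot, on top once tipped. A push 25 mm up slides it (up to 13 N); a few N near the top tip it once its foot is at the edge; it falls by itself past about 50 degrees.
- narrow_block: Narrower aluminium tube block, a bystander: 50 thick (its x), 60 wide (its y), 75 mm tall (its z), two 26 mm wells. Origin: its centre. It stands beside the wider one before the same edge, about 190 mm from it centre to centre; which of them is on the left varies.
- jar: Small brown glass jar with a white cap, 28 mm in diameter and 45 mm high, a bystander on the plate about midway between the two blocks' tracks. Origin: centre of its underside.
There are look-alikes about, which are no part of the job. Leave any green or turquoise look-alike of the wide_block alone.

How it is judged (in metres and radians):
On the way:
1. the wider block stands upright with its foot against the plate's near edge (within 15 mm) (x of wide_block in the frame of plate above -0.12 m and angle between wide_block's own z axis and vertical below 0.2 rad and height (world z) of wide_block below 0.045 m), for 0.1 s.
At the end, for the whole second after the job is handed in: The wider block lies at rest flat on the plate, wells up (10 degrees), along the near edge (10 degrees), its centre 3 to 40 mm in from that edge (it lands at about 20; some overhang is right) and its width on the plate (5 mm past the ends allowed) (angle between wide_block's own x axis and vertical above 2.97 rad and z of wide_block in the frame of plate between 0.031 and 0.039 m and x of wide_block in the frame of plate between -0.077 and -0.04 m and y of wide_block in the frame of plate between -0.137 and 0.137 m and angle between the y axis of wide_block and the y axis of plate, either way round below 0.18 rad and linear speed of wide_block below 0.01 m/s); the robot touches nothing.
It fails at once if the wider block is lifted (centre over 70 mm above the bench) (height (world z) of wide_block above 0.07 m).
It fails at once if the narrower block is moved by more than 15 mm (distance of narrow_block from where it was at the start of the episode above 0.015 m).
It fails at once if the jar is moved by more than 15 mm (distance of jar from where it was at the start of the episode above 0.015 m).
It also fails if it takes over 35 s, if anything falls off the work surface, if the arm or the gripper's body presses on something with over 40 N, if the wrist force passes 120 N, or if a joint passes its speed limit or range.

## Robot

A 7-joint arm with a two-finger parallel gripper is mounted at the origin on the work surface. World frame = base frame: x ahead of the robot, y to its left, z up, the work surface at z = 0. Lengths are in m, angles in degrees, forces in N, time in s.
With the tool pointing down it reaches from about 0.425 to 0.825 m from the base axis. Payload 3.6 kg.
Tool frame: the origin (TCP) lies midway between the tips of the shut fingers; the grasp point (between the pads) lies 19 mm behind it; z points along the fingers, y is the direction in which the jaws open and shut (so a half turn about z gives the same grasp; the last joint's range is limited). The gripper opens to 85 mm and grips with 20 to 120 N. Pads are 22 mm wide; open, the fingers measure 114 mm over their backs; the gripper's body (76 mm by 85 mm) begins 54 mm behind the grasp point. The pads swing forward as they close: fully open they stand 13 mm farther back than shut.
Start: joints at [64.028, 35.231, -0.722, 81.555, 0.464, 63.22, -2.315], TCP at [0.269, -0.592, 0.231] pointing down, gripper open.
Joint ranges: [-178.69, 178.69], [-17.37, 117.87], [-77.05, 75.6], [15.02, 138.74], [-78.02, 258.01], [0.78, 113.62], [-162.83, 162.83]. Speed limits (degrees/s): [159.86, 159.86, 180, 180, 180, 180, 180].

## Interface

Orientations are given as [roll, pitch, yaw] about the fixed x, y, z axes, in that order (R = Rz(yaw) Ry(pitch) Rx(roll)).
In Python, from workcell import ctrl gives the robot as it stands.
- The arm moves only by the shell command python3 -m creep 'ROWS' [OPENING]. ROWS is JSON, a list of rows, each a list of 6 numbers: the shift along the tool's x, y, z in m, then the turn, a rotation vector about the tool's x, y, z in rad. A call has 1 to 20 rows; each row shifts and turns the pose as measured when the row begins, along the tool's axes as they then stand; what a row does not reach is not made up. A row lasts 1/8 s, in which the tool goes at most 62.5 mm and 10.7 degrees, less where a joint would pass 70% of its speed; a pose out of reach is approached as far as the arm can. A call is refused whole if a number of a shift passes 0.0625 or a number of a turn 0.188, either way. A call with a gripper value outside its range is refused whole. OPENING is the closure, from 0 (fully open) to 1 (shut), set as the call begins (- or left out, the last holds). The fingers move at their own pace and stop on an object; the grip force is fixed at half the most. Time passes only in rows, so rows that do not move let the fingers close. It gives the time, the measured TCP pose, the force and the opening at its end, in the units of the state.
- ctrl.sense(): the state, without advancing time (a new reading comes with each control period).
- ctrl.grab_frame(name): name is "scene" or "top"; returns a dict with "pixels" (400x640x3 uint8, blue, green, red), "z_map" (400x640 float32, m along the optical axis (not along the pixel's ray), 0 where there is no reading), "fov_y" (degrees; the focal length in pixels is half the picture's height over the tangent of half this angle, whatever the lens; pixels are square), "cx", "cy" (the principal point, pixels), "distortion" ([k1, k2, p1, p2, k3] as OpenCV has them; the pictures are not rectified), "R" (3x3) and "t" (3): a world point X has camera coordinates R X + t. Camera axes: x right, y down, z forward; pixel columns grow to the right and rows downward; lengths in m; the calibration is good to about 2 mm. A picture is of the moment at which its call begins.
- ctrl.job_done(): hands the job in, once; it reports no verdict.
Trained networks look in a picture, given as the dict that the camera call returned (one of the last four; its "shot" number tells which), for a name from the list of things; names that differ only in an ending like _2 or _b are one class to them, and where a whole thing is asked for, a point or a joint stands for the part that bears it (a point fixed in the world has none). Each returns a list of dicts, best first, with "p" (0 to 1); they miss things now and then, are a little off and sometimes report something else, mostly with a low value. They report only what shows in the picture. A call takes as long as a camera call. They do not tell look-alikes from the thing itself.
- ctrl.find_in(picture, name): "pixel" ([column, row] in pixels, amid what is visible of it).
- ctrl.cut_out(picture, name): "mask" (400x640 bool, what is visible of it) and "pixel" ([column, row] in pixels, amid what is visible of it).
The state is a dict: "t": time; "qpos": joint angles; "dq": joint speeds; "joint_efforts": joint torques, N m; "position": TCP position; "tool_rot": TCP orientation; "force": force on the tool from outside, world axes, zero at the start; "moment": the same for the moment, N m; "gripper_width": finger opening in m.
Only numpy, scipy, OpenCV 4.12 (cv2) and the standard library are available. Lean on these libraries where they do the work, as an engineer would, in place of code of your own. Each camera call takes 0.05 s, during which the arm holds its last target. There are 200 camera calls.

## Working session

There is one attempt and no reset: what is moved stays moved. The work goes in short steps, Python scripts to look and compute and a shell command to move; the robot and the scene stay as the last step left them, time stands still between calls to the robot, and variables do not carry over. Pictures are saved under pics/ and viewed, about 8 in all and at most 12, crops included, and the job is handed in when it is done.

```bash
mkdir -p pics; cat > h.py <<'E'
import numpy as np, cv2
from workcell import ctrl
def K(f):
    fl=200/np.tan(np.radians(f["fov_y"])/2); return np.array([[fl,0,f["cx"]],[0,fl,f["cy"]],[0,0,1]])
def cloud(f):
    h,w=f["z_map"].shape; u,v=np.meshgrid(np.arange(w),np.arange(h))
    p=cv2.undistortPoints(np.stack([u,v],-1).reshape(-1,1,2).astype(float),K(f),np.array(f["distortion"])).reshape(h,w,2)
    z=f["z_map"]; C=np.dstack([p*z[...,None],z]); P=(C-np.array(f["t"]))@np.array(f["R"]); P[z==0]=np.nan; return P
E
python3 - <<'E'
from h import *
s=ctrl.sense();print(s["t"],s["position"],s["tool_rot"],s["gripper_width"])
for n in("scene","top"):
    f=ctrl.grab_frame(n);cv2.imwrite(f"pics/{n}0.png",f["pixels"]);P=cloud(f)
    for o in("wide_block","narrow_block","jar","plate"):
        for d in ctrl.cut_out(f,o):
            m=d["mask"];q=P[m];q=q[~np.isnan(q[:,0])]
            print(n,o,round(d["p"],2),np.round(d["pixel"]),m.sum(),np.percentile(q,[3,50,97],axis=0).round(3).tolist() if len(q) else None)
E
```

```text
0.0 [ 0.26876648 -0.59097534  0.23012498] [-1.79851513e+02  1.86593738e-03  2.44575332e+01] 0.08531439387533317
scene wide_block 0.74 [432. 160.] 2261 [[0.393, 0.098, 0.005], [0.472, 0.128, 0.074], [0.486, 0.155, 0.077]]
scene wide_block 0.69 [351. 142.] 3174 [[0.429, -0.066, 0.002], [0.473, -0.014, 0.06], [0.48, 0.028, 0.076]]
scene wide_block 0.68 [369. 206.] 3792 [[0.552, 0.023, 0.004], [0.596, 0.073, 0.067], [0.601, 0.115, 0.076]]
scene narrow_block 0.91 [274. 147.] 2270 [[0.515, -0.155, 0.003], [0.555, -0.117, 0.058], [0.564, -0.095, 0.076]]
scene jar 0.97 [269. 226.] 512 [[0.663, -0.057, 0.014], [0.68, -0.042, 0.048], [0.687, -0.034, 0.056]]
top wide_block 0.87 [293. 201.] 2970 [[0.548, 0.023, 0.01], [0.57, 0.067, 0.074], [0.598, 0.112, 0.076]]
top wide_block 0.84 [360. 288.] 2649 [[0.428, -0.064, 0.072], [0.452, -0.02, 0.075], [0.475, 0.025, 0.077]]
top wide_block 0.76 [249. 300.] 3128 [[0.393, 0.092, 0.01], [0.437, 0.12, 0.074], [0.48, 0.152, 0.076]]
top narrow_block 0.72 [427. 230.] 2146 [[0.512, -0.155, 0.003], [0.535, -0.12, 0.074], [0.561, -0.095, 0.076]]
top jar 0.74 [367. 139.] 401 [[0.66, -0.058, 0.018], [0.669, -0.045, 0.053], [0.684, -0.035, 0.056]]
top plate 0.69 [362. 141.] 19278 [[0.61, -0.213, 0.007], [0.68, -0.045, 0.009], [0.766, 0.125, 0.012]]
```

View pics/scene0.png

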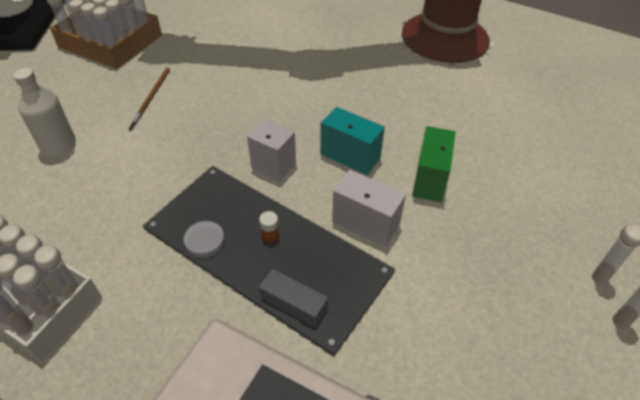

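View pics/top0.png

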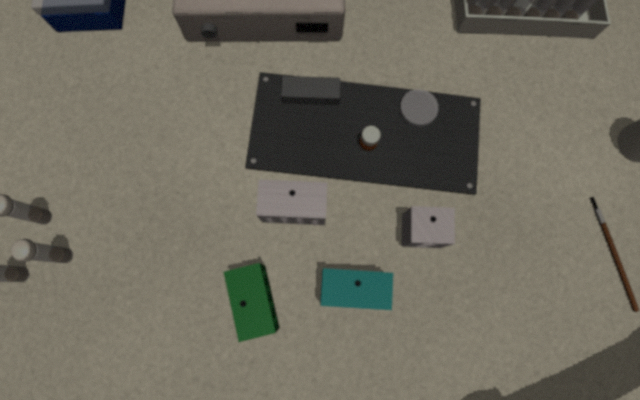

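```bash
python3 - <<'E'
from h import *
f=ctrl.grab_frame("top");P=cloud(f)
cv2.imwrite("pics/crop0.png",cv2.resize(f["pixels"][150:370,180:480],None,fx=2.5,fy=2.5))
for d in ctrl.cut_out(f,"wide_block")+ctrl.cut_out(f,"narrow_block"):
    m=d["mask"]&(P[...,2]>.07);q=P[m]
    r=cv2.minAreaRect((q[:,:2]*1000).astype(np.float32));print(d["pixel"],np.round(r[0]),np.round(r[1]),round(r[2],1),f["pixels"][m].mean(0).round())
# plate near edge
z=P[...,2];pl=(z>.004)&(z<.016)&(P[...,0]>.58)&(P[...,0]<.80)&(f["pixels"].max(2)<95)
q=P[pl];out=[]
for y in np.arange(-.2,.14,.02):
    a=q[abs(q[:,1]-y)<.006]
    if len(a)>8: out.append((round(y,3),*np.percentile(a[:,0],[1,99]).round(4),len(a)))
for o in out: print(*o)
print(np.percentile(q[:,1],[.5,99.5]))
E
```

```text
[251.8, 303.0] [436. 123.] [95. 51.] 14.0 [45. 85. 38.]
[353.8, 290.1] [452. -20.] [94. 49.] 86.9 [91. 97. 38.]
[291.3, 200.6] [574.  67.] [95. 50.] 87.2 [123. 125. 133.]
[427.3, 226.7] [ 537. -126.] [61. 50.] 87.9 [119. 122. 129.]
-0.2 0.5952 0.7538 721
-0.18 0.5974 0.7564 732
-0.16 0.6004 0.7591 654
-0.14 0.6019 0.704 492
-0.12 0.604 0.7633 488
-0.1 0.6072 0.7654 680
-0.08 0.6095 0.7678 746
-0.06 0.6119 0.77 608
-0.04 0.6139 0.7727 613
-0.02 0.6166 0.7745 758
-0.0 0.6186 0.7385 589
0.02 0.621 0.7373 590
0.04 0.6236 0.738 583
0.06 0.626 0.7386 545
0.08 0.6285 0.7873 548
0.1 0.6308 0.789 744
0.12 0.6336 0.7918 743
[-0.47084669  0.13598907]
```

The wide-block candidates in the top view are silver (291,200), teal (357,288) and green (250,300). The narrow silver block is at (430,228) and the jar at (370,137). The description fits the silver one at (291,200), 95×50 mm, standing about 27 mm before the edge. I'll check that in the crop while I turn the tool square to the plate (yaw about -6.8°).

View pics/crop0.png

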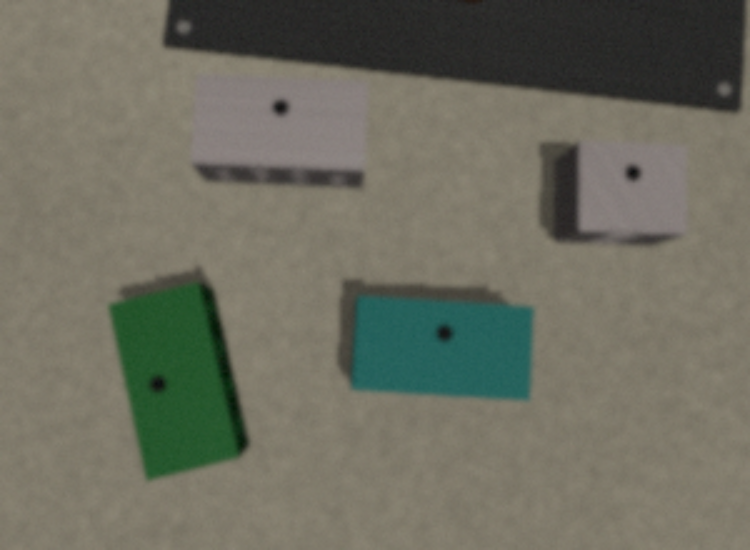

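```bash
python3 -m creep '[[0,0,0,0,0,0.182],[0,0,0,0,0,0.182],[0,0,0,0,0,0.182],[0,0,0,0,0,0]]' 0.3
```

```text
t: 1.15
position: [0.2691, -0.5916, 0.2314]
tool_rot: [-180.0, -0.0, -7.7]
force: [-0.1, 0.6, 0.5]
gripper_width: 0.0596
```

The crop confirms it: the silver block at crop (280,125) has a row of wells on its robot-facing side, and the green and teal blocks are look-alikes.

```bash
python3 -m creep '[[0,0,0,0,0,-0.015],[0.014,-0.0575,0,0,0,0],[0.014,-0.0575,0,0,0,0],[0.014,-0.0575,0,0,0,0],[0.014,-0.0575,0,0,0,0],[0.014,-0.0575,0,0,0,0],[0.014,-0.0575,0,0,0,0],[0.014,-0.0575,0,0,0,0],[0.014,-0.0575,0,0,0,0],[0.014,-0.0575,0,0,0,0],[0.014,-0.0575,0,0,0,0],[0.014,-0.0575,0,0,0,0],[0.014,-0.0575,0,0,0,0],[0,0,0,0,0,0]]'
```

```text
t: 2.9
position: [0.5165, 0.0972, 0.2322]
tool_rot: [179.8, -0.9, -4.5]
force: [0.1, -0.5, 0.3]
gripper_width: 0.0596
```

```bash
python3 -m creep '[[0.002,0.023,0,0,-0.016,0.041],[0,0,0.045,0,0,0],[0,0,0.045,0,0,0],[0,0,0.045,0,0,0],[0,0,0,0,0,0]]'
```

```text
t: 3.52
position: [0.5185, 0.0554, 0.0967]
tool_rot: [179.4, -0.2, -8.0]
force: [0.2, 0.1, 0.1]
gripper_width: 0.0597
```

```bash
python3 -m creep '[[0,-0.018,0,0.01,0,-0.019],[0,0,0,0,0,0],[0,0,0.03,0,0,0],[0,0,0.03,0,0,0],[0,0,0.01,0,0,0],[0,0,0,0,0,0]]'; python3 - <<'E'
from h import *
f=ctrl.grab_frame("top");cv2.imwrite("pics/c1.png",cv2.resize(f["pixels"][100:330,200:480],None,fx=2.5,fy=2.5))
E
```

```text
t: 4.28
position: [0.5308, 0.0729, 0.0355]
tool_rot: [-179.7, -1.4, -7.0]
force: [0.1, -0.2, 0.6]
gripper_width: 0.0598
```

View pics/c1.png

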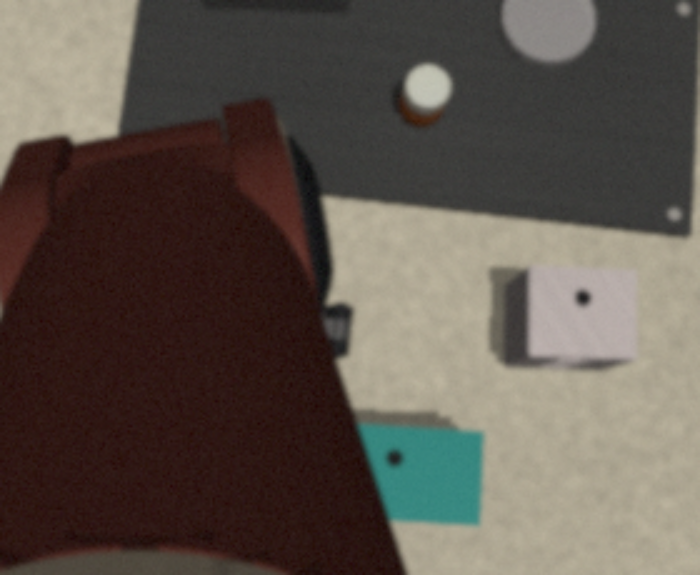

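```bash
python3 -m creep '[[0,0,0.015,0,-0.024,0],[0,0,0,0,0,0],[0.006,0,0,0,0,0],[0.006,0,0,0,0,0],[0,0,0,0,0,0]]'
```

```text
t: 4.95
position: [0.5419, 0.0722, 0.0214]
tool_rot: [-179.7, 0.3, -7.0]
force: [-2.8, 0.7, -1.9]
gripper_width: 0.0598
```

Contact made. I'll push on in small steps.

```bash
python3 -m creep '[[0.006,0,0,0,0,0],[0.006,0,0,0,0,0],[0.006,0,0,0,0,0],[0,0,0,0,0,0]]'; python3 -m creep '[[0.005,0,0,0,0,0],[0.005,0,0,0,0,0],[0,0,0,0,0,0]]'
```

```text
t: 5.45
position: [0.5512, 0.0706, 0.0207]
tool_rot: [-179.8, 1.4, -6.9]
force: [-3.0, 0.5, -0.7]
gripper_width: 0.06
t: 5.82
position: [0.5565, 0.0696, 0.0202]
tool_rot: [-179.9, 2.0, -6.9]
force: [-2.2, 0.8, -1.3]
gripper_width: 0.0597
```

```bash
python3 -m creep '[[0.006,0,0,0,0.03,0],[0.006,0,0,0,0,0],[0.006,0,0,0,0,0],[0,0,0,0,0,0]]'; python3 - <<'E'
from h import *
f=ctrl.grab_frame("scene");cv2.imwrite("pics/c2.png",cv2.resize(f["pixels"][120:300,200:460],None,fx=3,fy=3));P=cloud(f)
for d in ctrl.cut_out(f,"wide_block"):
    m=d["mask"];q=P[m];q=q[~np.isnan(q[:,0])];n=np.array([.993,-.119])
    if d["pixel"][0]>0: print(d["p"],d["pixel"],np.percentile(q,[3,50,97],axis=0).round(3).tolist(),np.percentile(q[:,:2]@n,[90,97]))
E
```

```text
t: 6.32
position: [0.5653, 0.068, 0.0183]
tool_rot: [179.9, 1.4, -6.8]
force: [-1.9, -0.3, -0.8]
gripper_width: 0.0603
0.6 [430.5, 162.0] [[0.394, 0.099, 0.006], [0.469, 0.129, 0.074], [0.485, 0.154, 0.077]] [0.46502484 0.4678293 ]
0.57 [335.1, 130.2] [[0.43, -0.068, 0.009], [0.473, -0.049, 0.072], [0.477, -0.017, 0.077]] [0.477988   0.47888572]
```

View pics/c2.png

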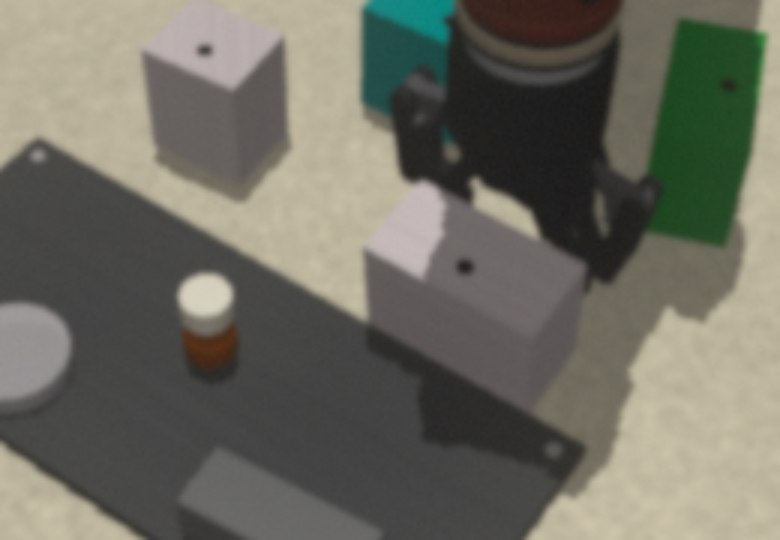

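The block stands square at the edge at crop (470,310), with at most a small gap left. I'll push a bit more and watch for the force to rise.

```bash
python3 -m creep '[[0.006,0,0,0,0.015,0],[0.006,0,0,0,0,0]]'; python3 - <<'E'
from h import *
f=ctrl.grab_frame("scene");P=cloud(f);n=np.array([.993,-.119]);e=np.array([.119,.993])
s=P[...,:2]@n;c=P[...,:2]@e;z=P[...,2]
m=(z>.068)&(z<.08)&(s>.545)&(s<.66)&(c>.02)&(c<.2)
for cc in(.1,.115,.13,.145,.16,.175):
    k=m&(abs(c-cc)<.005);print(cc,k.sum(),np.percentile(s[k],[3,97]).round(4) if k.sum() else '')
print("edge s",.6268*.993-.067*.119)
E
```

```text
t: 6.68
position: [0.566, 0.0678, 0.0178]
tool_rot: [179.7, 2.0, -6.7]
force: [-14.5, 1.7, 8.9]
gripper_width: 0.0598
0.1 207 [0.569  0.6199]
0.115 205 [0.5716 0.62  ]
0.13 209 [0.5727 0.6204]
0.145 207 [0.5736 0.62  ]
0.16 222 [0.5724 0.6201]
0.175 292 [0.5487 0.6196]
edge s 0.6144394
```

Force is 14 N and the front face is even along its width, so the foot is square against the edge. Next: back off, rise and push near the top.

```bash
python3 -m creep '[[-0.012,0,0,0,0.03,0],[0,0,0,0,0,0],[0,0,-0.022,0,0,0],[0,0,-0.02,0,0,0],[0,0,0,0,0,0]]'
```

```text
t: 7.35
position: [0.5661, 0.0681, 0.0639]
tool_rot: [179.8, -1.0, -6.8]
force: [-5.5, 0.5, 4.2]
gripper_width: 0.0601
```

```bash
python3 -m creep '[[0.008,0,0,0,0,0],[0.008,0,0,0,0,0],[0.008,0,0,0,0,0],[0,0,0,0,0,0]]'; python3 - <<'E'
from h import *
f=ctrl.grab_frame("scene");cv2.imwrite("pics/c3.png",cv2.resize(f["pixels"][120:300,200:460],None,fx=3,fy=3))
E
```

```text
t: 7.85
position: [0.585, 0.0664, 0.0634]
tool_rot: [179.8, -0.1, -6.8]
force: [-2.8, 0.9, 3.9]
gripper_width: 0.0601
```

View pics/c3.png

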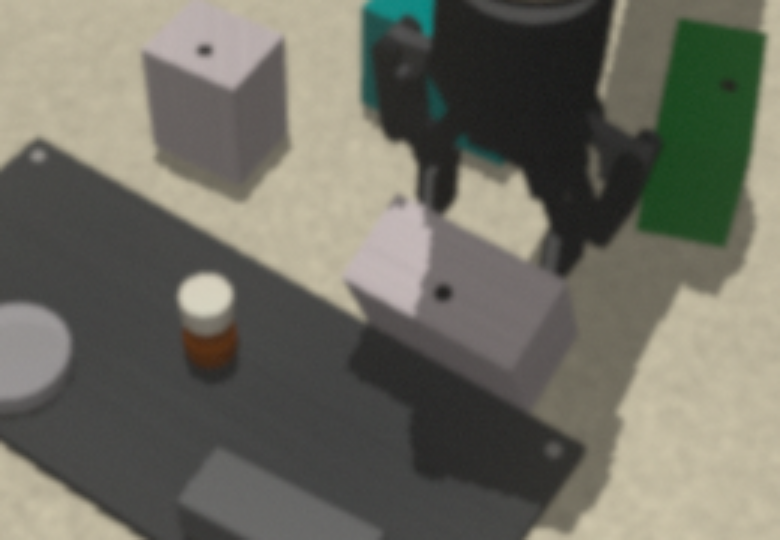

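The block is tipping evenly over the edge, about 18° so far, and the jar hasn't moved. I'll keep pushing.

```bash
python3 -m creep '[[0.008,0,0,0,0,0],[0.008,0,0,0,0,0],[0.008,0,0,0,0,0],[0,0,0,0,0,0]]';python3 -m creep '[[0.008,0,-0.001,0,0,0],[0.008,0,-0.001,0,0,0],[0,0,0,0,0,0]]'
```

```text
t: 8.4
position: [0.6135, 0.0632, 0.0645]
tool_rot: [179.9, -0.5, -6.8]
force: [-0.3, 0.0, -0.9]
gripper_width: 0.0598
t: 8.78
position: [0.631, 0.0608, 0.0657]
tool_rot: [179.8, -0.5, -6.9]
force: [-0.8, 0.6, 0.4]
gripper_width: 0.0598
```

Force is near zero, so it has probably fallen. I'll lift clear, move back and look.

```bash
python3 -m creep '[[0,0,-0.03,0,0,0],[0,0,-0.05,0,0,0],[-0.03,0,-0.05,0,0,0],[-0.05,0,-0.02,0,0,0],[-0.04,0,0,0,0,0],[0,0,0,0,0,0],[0,0,0,0,0,0]]'; python3 - <<'E'
from h import *
for nm in("scene","top"):
    f=ctrl.grab_frame(nm);P=cloud(f)
    if nm=="scene":cv2.imwrite("pics/c4.png",cv2.resize(f["pixels"][120:300,200:460],None,fx=3,fy=3))
    n=np.array([.993,-.119]);e=np.array([.119,.993]);s=P[...,:2]@n;c=P[...,:2]@e;z=P[...,2]
    m=(z>.052)&(z<.068)&(s>.56)&(s<.7)&(c>.06)&(c<.23);m=cv2.morphologyEx(m.astype(np.uint8),cv2.MORPH_OPEN,np.ones((5,5)))>0
    q=np.c_[s[m],c[m]]*1000
    if len(q)>50:
        print(nm,m.sum(),cv2.minAreaRect(q.astype(np.float32)),np.percentile(z[m],[5,50,95]),np.linalg.lstsq(np.c_[q,np.ones(len(q))],z[m]*1000,rcond=None)[0])
    for o in("narrow_block","jar"):
        for d in ctrl.cut_out(f,o)[:1]:
            k=P[d["mask"]];print(nm,o,np.nanpercentile(k,[3,50,97],axis=0).round(3).tolist())
E
```

```text
t: 9.65
position: [0.5073, 0.0763, 0.2188]
tool_rot: [179.9, -0.5, -6.9]
force: [-0.4, 0.2, 0.2]
gripper_width: 0.06
scene 2828 ((627.393310546875, 135.14743041992188), (78.89628601074219, 96.75174713134766), 0.16953597962856293) [0.05444538 0.05956037 0.06137891] [-8.77425385e-03 -3.71582511e-03  6.51733634e+01]
scene narrow_block [[0.517, -0.154, 0.006], [0.556, -0.117, 0.059], [0.564, -0.096, 0.076]]
scene jar [[0.664, -0.057, 0.019], [0.68, -0.042, 0.05], [0.687, -0.033, 0.056]]
top narrow_block [[0.513, -0.154, 0.007], [0.534, -0.12, 0.074], [0.56, -0.095, 0.077]]
top jar [[0.605, -0.217, 0.007], [0.676, -0.105, 0.01], [0.762, -0.004, 0.012]]
```

View pics/c4.png

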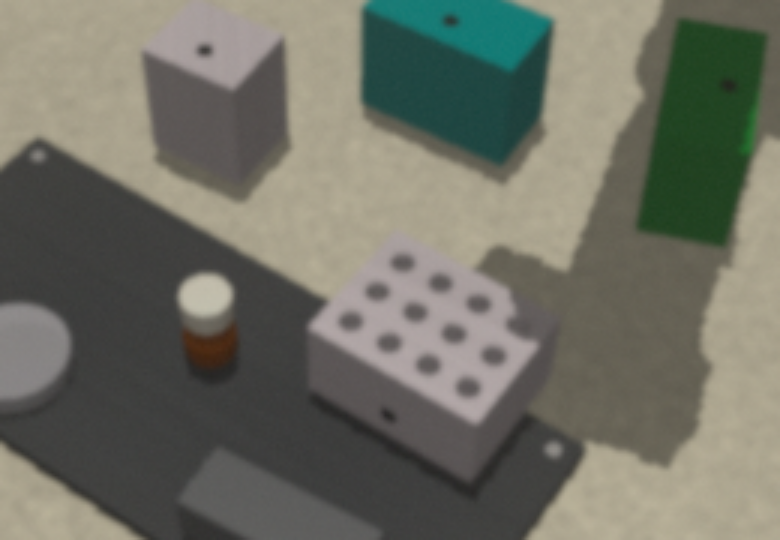

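It lies flat with its wells up at crop (430,320), about 12 mm in from the edge; jar and narrow block look unmoved. I'll check the overlap by measuring the edge and the block in the same camera.

```bash
python3 - <<'E'
from h import *
n=np.array([.993,-.119]);e=np.array([.119,.993])
for nm in("scene","top"):
    f=ctrl.grab_frame(nm);P=cloud(f);s=P[...,:2]@n;c=P[...,:2]@e;z=P[...,2];dark=f["pixels"].max(2)<75
    for cc in(0.,.03,.06):
        k=dark&(abs(c-cc)<.004)&(s>.59)&(s<.72)&(z>.003)&(z<.016);print(nm,"edge",cc,np.percentile(s[k],[0,1,3]).round(4),k.sum())
    for cc in(.1,.12,.14,.16):
        k=(abs(c-cc)<.004)&(s>.56)&(s<.7)&(z>.055)&(z<.066);print(nm,"blk",cc,np.percentile(s[k],[1,99]).round(4) if k.sum() else'',k.sum())
s=ctrl.sense();print(s["t"],s["force"])
E
```

```text
scene edge 0.0 [0.6174 0.6177 0.6188] 190
scene edge 0.03 [0.617  0.6182 0.6196] 188
scene edge 0.06 [0.6164 0.6189 0.6229] 279
scene blk 0.1 [0.5905 0.6654] 195
scene blk 0.12 [0.5904 0.6651] 222
scene blk 0.14 [0.5903 0.6651] 247
scene blk 0.16 [0.5907 0.6647] 264Traceback (most recent call last):
  File "<stdin>", line 6, in <module>
    return _quantile_unchecked(
        a, q, axis, out, overwrite_input, method, keepdims, weights)
    return _ureduce(a,
                    func=_quantile_ureduce_func,
    ...<5 lines>...
                    overwrite_input=overwrite_input,
                    method=method)
    r = func(a, **kwargs)
    result = _quantile(arr,
                       quantiles=q,
    ...<2 lines>...
                       out=out,
                       weights=wgt)
    slices_having_nans = np.isnan(arr[-1, ...])
                                  ~~~^^^^^^^^^
IndexError: index -1 is out of bounds for axis 0 with size 0
```

```bash
python3 -c "
from workcell import ctrl
print(ctrl.job_done())"
```

```text
the job is handed in; nothing more can be done
None
```

The wide block now lies flat on its back on the plate, wells up, and I handed the job in with about 10 s on the robot's clock. I slid the silver wide block square up to the plate's raised edge. There the push force rose to about 14 N and the front face was even along its width. I then pushed near its top until it tipped over, and lifted the arm clear.

**Last checks:**
- **Block:** In the scene camera its top is at about 60 mm and level to about 0.5°. It is square to the edge within 1°, and its centre is about 11 mm in from the edge (3 to 40 allowed). That is less than the expected 20 mm. By an earlier estimate of the edge, from the top camera, it would be about 13 mm.
- **Bystanders:** The narrow block measured unmoved in both cameras, and the jar unmoved in the scene camera. In the top view the jar network returned what looked like the plate, so I discarded that reading.
- **Not completed:** The last script stopped with an error at its top-camera part, because the arm hid the block there. The block's final position therefore rests on the scene camera alone. I did not measure how far the block is from the end of the plate, but in the picture it lies clearly inside.

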